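# Shut and latch the spice crate's gate

## Robot

A 7-joint arm with a two-finger parallel gripper is mounted at the origin on a cart in front of the work surface, level with it; the furniture and walls round the work are solid. World frame = base frame: x ahead of the robot, y to its left, z up, the work surface at z = 0. Lengths are in m, angles in rad, forces in N, time in s.
With the tool pointing down it reaches from about 0.4 to 0.85 m from the base axis. Payload 10.4 kg.
Tool frame: the origin (TCP) lies midway between the tips of the shut fingers; the grasp point (between the pads) lies 19 mm behind it; z points along the fingers, y is the line along which they close (so a half turn about z gives the same grasp; the last joint's range is limited). The gripper opens to 87 mm and grips with 3 to 60 N. Pads are 19 mm wide; open, the fingers measure 117 mm over their backs; the gripper's body (75 mm by 190 mm) begins 51 mm behind the grasp point.
Start: joints at [1.209, 0.332, -0.065, 1.46, 0.022, 1.35, -0.088], TCP at [0.208, -0.589, 0.223] pointing down, gripper open.
Joint ranges: [-2.6, 2.6], [-0.5, 2.12], [-1.47, 1.34], [0.16, 2.42], [-1.27, 4.41], [0.06, 2.06], [-2.6, 2.6]. Speed limits (rad/s): [2.22, 2.22, 2.79, 2.79, 3.14, 3.14, 3.14].

## Interface

Orientations are given as [roll, pitch, yaw] about the fixed x, y, z axes, in that order (R = Rz(yaw) Ry(pitch) Rx(roll)).
In Python, from rig import robot gives the robot as it stands.
- The arm moves only by the tool jog_arm, called after "Emit:" by a JSON object that holds its "name" and its "arguments". Schema: {"type":"object","properties":{"motion":{"type":"object","properties":{"rows":{"type":"array","items":{"type":"array","items":{"type":"number"},"minItems":4,"maxItems":4},"minItems":1,"maxItems":20}},"additionalProperties":false,"required":["rows"]},"aperture":{"type":"number"},"clamp_n":{"type":"number"},"only":{"type":"string"},"quiet":{"type":"boolean"},"lines":{"type":"string"}},"required":["motion"],"additionalProperties":false}. motion is an object whose key "rows" holds a list of rows, 1 to 20 of them, each of 4 numbers: dx, dy, dz in shares of the most that a row can go, 1 being 62.5 mm, then a turn about the tool's z in parts of the range, where 1.0 means pi rad; each row shifts and turns the commanded pose from where the row before left it, along the tool's axes as they then stand; what a row does not reach is not made up. A row lasts 1/8 s, in which the tool goes at most 0.0625 m and 0.188 rad, less where a joint would pass 70% of its speed; a pose out of reach is approached as far as the arm can. aperture is the finger opening in m, set as the call begins (left out keeps the last). The fingers move at their own pace and stop on an object; clamp_n is the grip in N (left out, the last holds). Time passes only in rows, so rows that do not move let the fingers close. The tool returns the time, the measured TCP pose, the force, the opening and the grip force at its end. only (a regular expression) keeps the lines of the reply that match it, lines (a string "A,B") keeps lines A to B, and quiet returns only ok. Input that does not fit is refused with a message, and nothing moves.
- robot.observe(): the state, without advancing time (a new reading comes with each control period).
- robot.capture(name): name is "scene" or "top"; returns a dict with "image" (480x640x3 uint8, blue, green, red), "z_map" (480x640 float32, m along the optical axis (not along the pixel's ray), 0 where there is no reading), "fx", "fy", "cx", "cy" (pixels), "rvec" (rotation vector, rad) and "tvec" (3), from world to camera coordinates, as OpenCV has them. Camera axes: x right, y down, z forward; pixel columns grow to the right and rows downward; lengths in m; the calibration is good to about 2 mm. A picture is of the moment at which its call begins.
- robot.finish_job(): hands the job in; it is judged then, once.
Trained networks look in the newest picture that a camera, given by its name, has taken for a name from the list of things; names that differ only in an ending like _2 or _b are one class to them, and where a whole thing is asked for, a point or a joint stands for the part that bears it (a point fixed in the world has none). Each returns a list of dicts, best first, with "score" (0 to 1); they miss things now and then, are a little off and sometimes report something else, mostly with a low value. They report only what shows in the picture. A call takes as long as a camera call.
- robot.search_frame(camera, target): "position" ([x, y, z] in m, in the coordinates of the camera as it stood for that picture, good to about 4 mm: the middle of the surface that is visible of it).
- robot.masks_of(camera, target): "region" (480x640 bool, what is visible of it).
- robot.place_of(camera, target): "position" ([x, y, z] in m, in the coordinates of the camera as it stood for that picture, good to about 4 mm: a listed point, or the origin of a listed thing).
The state is a dict: "clock": time; "joints": joint angles; "joint_vel": joint speeds; "joint_efforts": joint torques, N m; "ee_pos": TCP position; "orientation": TCP orientation; "wrist_force": force on the tool from outside, world axes, zero at the start; "ft_torque": the same for the moment, N m; "finger_gap": finger opening in m; "finger_force": force on a finger pad.
Only numpy, scipy, OpenCV 4.12 (cv2) and the standard library are available. Lean on these libraries where they do the work, as an engineer would, in place of code of your own. Each camera call takes 0.05 s, during which the arm holds its last target. There are 200 camera calls.

## Task

The gate of the small wooden spice crate stands open. Lift the steel latch bar by its black ball knob, swing the gate shut against its spring buffer with the bar carried over the keeper's front lip, and lower the bar fully down into the keeper's notch so that it holds the gate shut when you let go. Bring the bar up to the keeper's back wall gently, without ramming the keeper, and leave the jars in the crate and the other things on the worktop alone.

Things in the scene. Friction and masses are not known exactly. Their poses are not given: they have to be found in the camera images.
- crate: Low slatted crate of light wood, fixed to the worktop, 110 x 210 x 105 mm, three spice jars in it. Origin under its centre on the worktop; x points to its back, y to its left (as seen from its open front, which faces -x), z up. The gate closes its front. The keeper stands on its right side (-y).
- gate_hinge (a point): Point on the gate's upright hinge axis at the crate's left front corner: (-66, 105, 100) mm in the crate's frame. At gate angle 0 the gate runs from here along the crate's -y; it is a 12 mm wooden board, 200 mm long, its top at z 109 mm.
- gate (a joint): Gate angle, rad: 0 = parallel to the crate's front, growing as the free (right) end swings out to crate -x. It turns easily. From about 0.18 down a sprung rubber-tipped rod on the crate pushes it open with 2 to 5 N, 188 mm from the hinge: let go unlatched, it springs open. Latched it reads -0.05 to 0.14, depending on where the keeper's jaw sits.
- latch_bar (a joint): Angle of the latch bar on the gate, rad, about a level pivot perpendicular to the gate: 0 = level (fully down in the notch), positive = tip raised, at most 0.28. Hanging free it rests at -0.12; lying on the keeper's lip it reads about 0.12. It falls by its own weight (0.13 to 0.22 kg).
- bar_pivot (a point): Pivot of the latch bar on the gate's outer face, 60 mm along the gate from the hinge axis, 16 mm out from the gate's middle plane, which contains the hinge axis, z 100 mm. The bar is flat steel, 10 mm thick (across the gate), 14 mm high, parallel to the gate, and reaches 190 mm from the pivot towards and past the gate's free end.
- knob (a point): Centre of the black ball knob, 24 mm diameter, on a 7 mm upright stem on the latch bar. With the bar level it is 115 mm from the pivot towards the gate's free end and 60 mm above it (z 160 mm). When the bar rises the knob swings up and towards the hinge.
- keeper: Dark steel bracket, 130 x 16 x 22 mm, on the crate's right side; origin at its centre, (-65, -114, 58) mm in the crate's frame, axes as the crate's. It carries a bright steel jaw, 10 mm wide (y), over which the bar's tip passes. The jaw is clamped in a slot at a place that differs each time and is not shown by this pose. More than 20 N on it is too much.
- notch_nominal (a point): Middle of the slot's range, at (-92, -128, 93) mm in the crate's frame. The real middle of the notch's floor is here plus or minus 18 mm along the crate's x, unmeasured: find it by feel or see it. From the crate's front: upright lip 8 mm thick, top z 113 mm; notch 14 mm wide, floor z 93 mm; back wall 8 mm thick, top z 165 mm, which stops a raised bar above the notch.
- spice_0: spice jar with dark cap standing in the crate, 41 mm across, 105 mm high; origin under its centre; leave alone
- spice_1: spice jar with dark cap standing in the crate, 41 mm across, 105 mm high; origin under its centre; leave alone
- spice_2: spice jar with dark cap standing in the crate, 41 mm across, 105 mm high; origin under its centre; leave alone
- mug: dark grey and cream mug, 86 x 117 x 99 mm, bystander; origin under its centre; leave alone
- tin: small food tin, 75 mm across, 58 mm high, bystander; origin under its centre; leave alone
- small_jar: small jar with white lid, 63 x 65 x 103 mm, bystander; origin under its centre; leave alone

How it is judged:
By the outcome, as a careful person would: the job done as asked, in the order asked, and still so for the second after the job is handed in, with the robot touching nothing.
It also fails if it takes over 46 s, if anything falls off the work surface, if the arm or the gripper's body presses on something with over 40 N, if the wrist force passes 120 N, or if a joint passes its speed limit or range.

## Working session

There is one attempt and no reset: what is moved stays moved. The work goes in short steps, Python scripts to look and compute and a tool call to move; the robot and the scene stay as the last step left them, time stands still between calls to the robot, and variables do not carry over. Pictures are saved under pics/ and viewed, at most 10 in all, crops included, and the job is handed in when it is done.

```bash
mkdir -p pics; cat > h.py <<'E'
import numpy as np, cv2
from rig import robot
def cap(n,f=None):
    c=robot.capture(n)
    if f: cv2.imwrite('pics/'+f,c['image'])
    return c
def w(c,p):
    R=cv2.Rodrigues(np.array(c['rvec'],float))[0]
    return R.T@(np.array(p,float)-np.array(c['tvec'],float).ravel())
def px(c,P):
    K=np.array([[c['fx'],0,c['cx']],[0,c['fy'],c['cy']],[0,0,1.]])
    return cv2.projectPoints(np.array(P,float).reshape(-1,3),np.array(c['rvec'],float),np.array(c['tvec'],float),K,None)[0].reshape(-1,2)
def cloud(c):
    v,u=np.mgrid[:480,:640]; z=c['z_map']
    P=np.stack([(u-c['cx'])/c['fx']*z,(v-c['cy'])/c['fy']*z,z],-1)
    R=cv2.Rodrigues(np.array(c['rvec'],float))[0]
    return (P-np.array(c['tvec'],float).ravel())@R
E
python3 - <<'E'
from h import *
np.set_printoptions(precision=4,suppress=True)
s=robot.observe(); print(s)
for n in('scene','top'):
    c=cap(n,n+'0.png'); print(n,w(c,[0,0,0]))
    for t in['crate','gate_hinge','bar_pivot','knob','keeper','notch_nominal','mug','tin','small_jar','spice_0']:
        r=robot.place_of(n,t); print(t,[(round(d['score'],2),w(c,d['position'])) for d in r[:3]])
E
```

```text
{'clock': 0.0, 'joints': array([ 1.2094,  0.3329, -0.0647,  1.4609,  0.0216,  1.3499, -0.0885]), 'joint_vel': array([ 0.0001,  0.0004,  0.0004,  0.0012,  0.001 , -0.0007,  0.    ]), 'joint_efforts': array([ -0.001 , -62.3255,   0.0237, -38.9896,  -0.0615,   0.0398,
         0.0002]), 'ee_pos': array([ 0.2076, -0.5891,  0.2217]), 'orientation': array([-3.1402,  0.0001,  0.3388]), 'wrist_force': array([ 0.2003, -0.4082, -0.58  ]), 'ft_torque': array([-0.0056,  0.0043, -0.0416]), 'finger_force': 0.0, 'finger_gap': 0.0873383806993221}
scene [-0.0103  0.843   0.6314]
crate [(0.75, array([0.4433, 0.0541, 0.0021])), (0.59, array([ 0.5449,  0.3807, -0.0022]))]
gate_hinge [(0.92, array([0.4317, 0.4189, 0.1023])), (0.37, array([0.5561, 0.2202, 0.0899])), (0.34, array([ 0.5434,  0.3776, -0.001 ]))]
bar_pivot [(0.97, array([0.4177, 0.358 , 0.1007]))]
knob [(0.92, array([0.4427, 0.24  , 0.144 ]))]
keeper [(0.95, array([0.5652, 0.2489, 0.0593]))]
notch_nominal [(0.77, array([0.5539, 0.2208, 0.0896]))]
mug [(0.63, array([0.5888, 0.3608, 0.0083])), (0.59, array([ 0.5161, -0.0958,  0.0044]))]
tin [(0.93, array([0.4439, 0.0523, 0.0009]))]
small_jar [(0.89, array([ 0.5359, -0.239 , -0.0042]))]
spice_0 [(0.86, array([0.5871, 0.3631, 0.0071])), (0.71, array([0.5566, 0.4039, 0.0092])), (0.71, array([0.5183, 0.4369, 0.0083]))]
top [0.3795 0.137  1.223 ]
crate [(0.82, array([ 0.5452,  0.3786, -0.0057])), (0.37, array([0.433 , 0.4193, 0.1027]))]
gate_hinge [(0.58, array([0.4313, 0.4213, 0.1006]))]
bar_pivot [(0.57, array([0.4242, 0.359 , 0.1022]))]
knob [(0.94, array([0.4451, 0.2333, 0.1469]))]
keeper [(0.74, array([0.5682, 0.2462, 0.0611]))]
notch_nominal [(0.64, array([0.5501, 0.2222, 0.0901]))]
mug [(0.56, array([ 0.5176, -0.0958, -0.0009]))]
tin [(0.95, array([0.4438, 0.0538, 0.0013]))]
small_jar [(0.57, array([ 0.5352, -0.2381, -0.    ]))]
spice_0 [(0.92, array([0.5185, 0.4383, 0.0065])), (0.6, array([0.5915, 0.3654, 0.0133]))]
```

View pics/scene0.png

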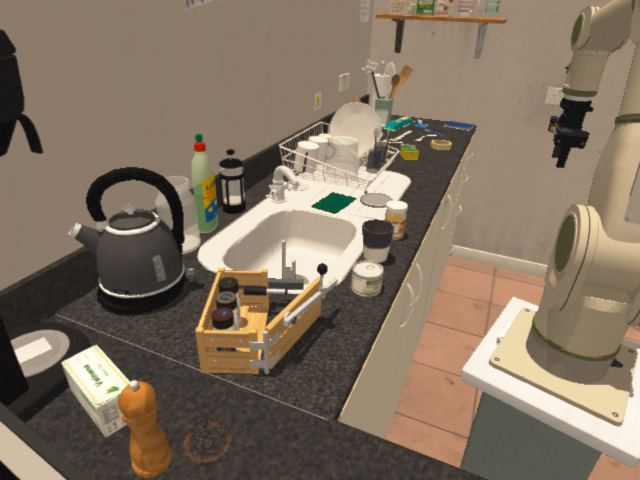

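View pics/top0.png

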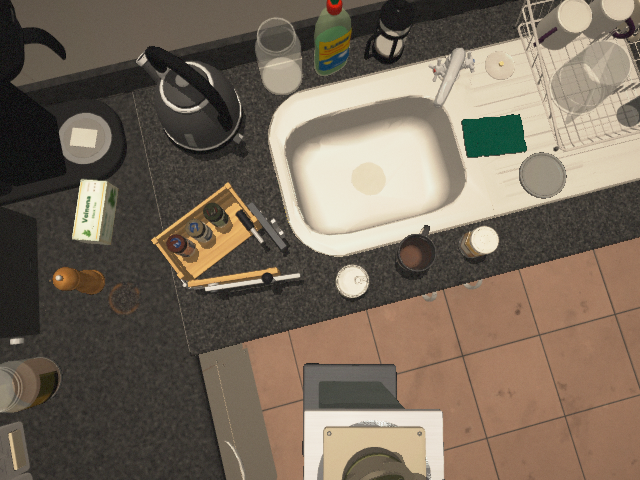

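```bash
python3 - <<'E'
from h import *
np.set_printoptions(precision=4,suppress=True)
# fit crate frame yaw from points hinge, keeper, notch, crate
L=np.array([[0,0],[-66,105],[-65,-114],[-92,-128]])/1000
W=np.array([[.545,.3797],[.4315,.420],[.5667,.2475],[.552,.2215]])
l=L-L.mean(0); m=W-W.mean(0)
yaw=np.arctan2((l[:,0]*m[:,1]-l[:,1]*m[:,0]).sum(),(l*m).sum())
R=np.array([[np.cos(yaw),-np.sin(yaw)],[np.sin(yaw),np.cos(yaw)]])
t=W.mean(0)-R@L.mean(0); print('yaw',yaw,'t',t,'res',(L@R.T+t-W))
# jaw cloud in crate frame
for n in('scene','top'):
    c=cap(n); P=cloud(c); Q=P.copy(); Q[...,:2]=(P[...,:2]-t)@R
    m=(c['z_map']>0)&(abs(Q[...,1]+.128)<.012)&(abs(Q[...,0]+.092)<.06)&(Q[...,2]>.08)&(Q[...,2]<.18)
    q=Q[m]*1000; print(n,len(q)); 
    for lo in range(80,175,10):
        s=q[(q[:,2]>=lo)&(q[:,2]<lo+10)]
        if len(s): print(lo,len(s),np.percentile(s[:,0],[0,10,50,90,100]),np.percentile(s[:,1],[0,50,100]))
    for t_ in ('knob','bar_pivot'):
        r=robot.masks_of(n,t_)
        for d in r[:1]:
            z=d['region']&(c['z_map']>0); print(t_,d['score'],z.sum(),P[z].mean(0) if z.any() else 0)
E
```

```text
yaw 0.6627052258230024 t [0.5467 0.3785] res [[ 0.0017 -0.0012]
 [-0.0015  0.0006]
 [-0.0011  0.0011]
 [ 0.0009 -0.0005]]
scene 236
80 56 [-109.5158 -107.2144  -93.5269  -82.2071  -79.7196] [-126.2596 -123.1364 -119.6126]
90 49 [-109.3515 -107.089   -93.5747  -82.0414  -79.7787] [-133.7854 -124.1056 -120.8381]
100 26 [-109.3726 -108.1634  -94.7099  -81.1967  -80.0077] [-126.0332 -123.4597 -122.0565]
110 31 [-109.2662 -107.2114  -86.852   -80.1459  -80.0703] [-130.9794 -123.919  -120.5173]
120 14 [-87.0625 -86.9207 -83.6713 -80.3617 -80.299 ] [-125.4199 -122.8519 -120.551 ]
130 15 [-87.2681 -87.0247 -82.6783 -80.3868 -80.2071] [-125.9738 -123.0381 -120.488 ]
140 18 [-87.2881 -87.1888 -84.7347 -80.4492 -80.4257] [-126.9871 -123.8172 -120.454 ]
150 14 [-87.3225 -87.2093 -83.8749 -80.531  -80.4407] [-125.9748 -122.6395 -120.529 ]
160 13 [-87.181  -86.9722 -82.9637 -80.7235 -80.1303] [-129.8197 -123.732  -121.9796]
knob 0.59 649 [0.4341 0.2738 0.1032]
bar_pivot 0.58 662 [0.4339 0.2755 0.104 ]
top 103
80 11 [-109.2473 -109.0402 -108.0264  -85.8813  -80.5693] [-134.8349 -130.6587 -124.8655]
90 24 [-108.9297  -97.2376  -93.4142  -88.0488  -86.0093] [-134.8023 -129.282  -124.9301]
100 11 [-109.2835 -108.7069 -104.5475  -86.3109  -85.7097] [-133.6276 -129.4077 -124.8971]
110 20 [-109.1109 -107.9228 -103.9697  -86.3079  -81.0006] [-134.8646 -129.7161 -124.8004]
120 4 [-86.741  -86.7407 -86.7271 -86.1688 -85.9351] [-131.5937 -128.1233 -124.8452]
130 2 [-87.3259 -87.3246 -87.3195 -87.3144 -87.3131] [-132.3715 -129.9298 -127.488 ]
140 7 [-87.1618 -87.1181 -86.6039 -83.8415 -80.6647] [-134.4457 -130.4343 -124.8782]
150 4 [-86.7206 -86.6081 -86.2277 -85.4568 -85.1769] [-132.4059 -128.1014 -124.9828]
160 20 [-86.908  -86.7289 -83.3715 -79.8416 -79.1505] [-134.584  -129.7369 -125.0371]
knob 0.62 428 [0.437  0.2735 0.1091]
bar_pivot 0.7 502 [0.4374 0.2699 0.1084]
```

The scene view shows the crate at about (235,320) px, with the gate open to the right and the knob at (322,269). In the top view the knob is at (267,279) and the bar runs from (205,290) to (300,276). The jaw is at about (283,240). The depth cloud puts the notch's middle at crate x ≈ -94.3 mm. Next I'll measure the knob and gate precisely.

```bash
cat >> h.py <<'E'
from scipy.optimize import least_squares
YAW=0.6627; T=np.array([.5467,.3785])
RC=np.array([[np.cos(YAW),-np.sin(YAW)],[np.sin(YAW),np.cos(YAW)]])
H=T+RC@np.array([-.066,.105])
def toc(p): return (np.asarray(p)[...,:2]-T)@RC
def knobfit(c,k0):
    P=cloud(c); m=(c['z_map']>0)&(np.linalg.norm(P-k0,axis=-1)<.018)&(P[...,2]>k0[2]-.010)
    p=P[m]; f=least_squares(lambda x:np.linalg.norm(p-x,axis=1)-.012,k0,loss='soft_l1',f_scale=.001)
    return f.x,len(p)
def theta(k): # gate angle from knob
    q=toc(k)-np.array([-.066,.105]); r=np.linalg.norm(q); a=np.arctan2(-q[0],-q[1])
    return a-np.arcsin(.016/r)
def plan(th,phi):
    # knob world pos and tool yaw (tool x = towards the hinge)
    s=.060+.115*np.cos(phi)-.060*np.sin(phi); z=.1+.06*np.cos(phi)+.115*np.sin(phi)
    g=np.array([-np.sin(th),-np.cos(th)]); n=np.array([-np.cos(th),np.sin(th)])
    return np.r_[H+RC@(s*g+.016*n),z]
E
python3 - <<'E'
from h import *
np.set_printoptions(precision=4,suppress=True)
print('H',H)
for n in('scene','top'):
    c=cap(n); k,N=knobfit(c,np.array([.4437,.2365,.1455])); print(n,k,N,'theta',theta(k))
    P=cloud(c); q=toc(P)
    for nm,lo,hi in (('bar',.100,.118),):
        pass
    # hinge end: gate top z~.109 pts
    m=(c['z_map']>0)&(P[...,2]>.104)&(P[...,2]<.1125)&(np.hypot(P[...,0]-H[0],P[...,1]-H[1])<.21)&(q[...,0]<-.06)&(q[...,1]>-.12)
    if m.sum()>20:
        p=P[m][:,:2]; l=cv2.fitLine(p.astype(np.float32),cv2.DIST_HUBER,0,.01,.01).ravel(); d=l[:2]*np.sign(-l[1])
        print('gate top line',m.sum(),'theta',-np.pi/2+YAW-np.arctan2(d[1],d[0]),'hinge offset',(H-l[2:])@np.array([-d[1],d[0]]))
    # crate top edges for yaw
th=.6
for th in (.6,.3,.1,.05): print(th,plan(th,-.12),plan(th,.2),plan(th,0))
E
```

```text
H [0.4301 0.4207]
scene [0.4418 0.2377 0.1452] 105 theta 0.5113744900899085
gate top line 552 theta 0.4961542 hinge offset 0.005202601644727175
top [0.4432 0.2371 0.1457] 105 theta 0.5042184263750882
gate top line 615 theta 0.4929602 hinge offset 0.0021754837287074947
0.6 [0.4255 0.2387 0.1458] [0.4242 0.2592 0.1817] [0.4251 0.245  0.16  ]
0.3 [0.4795 0.2454 0.1458] [0.4722 0.2647 0.1817] [0.4772 0.2514 0.16  ]
0.1 [0.5133 0.2587 0.1458] [0.5023 0.2761 0.1817] [0.5099 0.2641 0.16  ]
0.05 [0.5213 0.2631 0.1458] [0.5094 0.2799 0.1817] [0.5176 0.2683 0.16  ]
```

The manual's scale: shifts go in shares of 62.5 mm and turns go in shares of pi rad. Converting my numbers, 0.052 m is 0.832, 0.03 m is 0.48, -0.174 rad is -0.0554.

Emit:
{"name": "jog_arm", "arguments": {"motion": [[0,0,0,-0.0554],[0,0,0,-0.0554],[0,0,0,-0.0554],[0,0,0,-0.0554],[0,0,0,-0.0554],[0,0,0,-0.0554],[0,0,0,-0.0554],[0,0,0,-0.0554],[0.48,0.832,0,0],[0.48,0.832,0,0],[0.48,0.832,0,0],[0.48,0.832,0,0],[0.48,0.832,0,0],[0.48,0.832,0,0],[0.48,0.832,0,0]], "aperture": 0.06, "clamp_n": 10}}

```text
refused: motion: the value is not of type 'object' (schema: type "object"). Nothing was moved.
```

Wrong form. The message asks for an object with the rows under "rows", so I'll send the same numbers that way.

Emit:
{"name": "jog_arm", "arguments": {"motion": {"rows": [[0,0,0,-0.0554],[0,0,0,-0.0554],[0,0,0,-0.0554],[0,0,0,-0.0554],[0,0,0,-0.0554],[0,0,0,-0.0554],[0,0,0,-0.0554],[0,0,0,-0.0554],[0.48,0.832,0,0],[0.48,0.832,0,0],[0.48,0.832,0,0],[0.48,0.832,0,0],[0.48,0.832,0,0],[0.48,0.832,0,0],[0.48,0.832,0,0]]}, "aperture": 0.06, "clamp_n": 10}}

```text
clock: 3.38
ee_pos: [0.5349, -0.3231, 0.2228]
orientation: [3.141, 0.001, 1.73]
wrist_force: [1.5, -1.0, -0.7]
finger_gap: 0.0602
finger_force: 0.0
```

Converted, 0.05 m is 0.8, 0.03 m is 0.48.

Emit:
{"name": "jog_arm", "arguments": {"motion": {"rows": [[0.8,0,0,0],[0.8,0,0,0],[0.8,0,0,0],[0.8,0,0,0],[0.8,0,0,0],[0.8,0,0,0],[0.8,0,0,0],[0.8,0,0,0],[0.8,0,0,0],[0.8,0,0,0],[0.48,0,0,0],[0,0,0,0]]}}}

```text
clock: 4.88
ee_pos: [0.4484, 0.2015, 0.2228]
orientation: [3.141, -0.001, 1.735]
wrist_force: [0.3, 0.0, 1.0]
finger_gap: 0.06
finger_force: 0.0
```

```bash
python3 - <<'E'
from h import *
np.set_printoptions(precision=4,suppress=True)
s=robot.observe(); print(s['joints'],s['wrist_force'],s['orientation'])
y=s['orientation'][2]; d=np.array([.4425,.2374,.1265])-s['ee_pos']
print('tool d',d[0]*np.cos(y)+d[1]*np.sin(y),d[0]*np.sin(y)-d[1]*np.cos(y),-d[2],'turn',-(1.733-y))
c=cap('scene'); print(knobfit(c,np.array([.4425,.2374,.1455])))
E
```

```text
[ 0.3326  0.1094 -0.8894  1.7659  0.0874  1.307  -0.4123] [0.3363 0.0455 1.0493] [ 3.1412 -0.0007  1.7352]
tool d 0.03636367938251573 8.171228081136142e-05 0.09627879371508843 turn 0.0021730731715383644
(array([0.442 , 0.2376, 0.1454]), 106)
```

Converted, 0.0364 m is 0.5824, 0.0323 m is 0.5168.

Emit:
{"name": "jog_arm", "arguments": {"motion": {"rows": [[0.5824,0,0,0],[0,0,0.512,0],[0,0,0.512,0],[0,0,0.5168,0],[0,0,0,0],[0,0,0,0]]}}}

```text
clock: 5.68
ee_pos: [0.4442, 0.2347, 0.1274]
orientation: [3.14, -0.0, 1.73]
wrist_force: [-0.8, 0.3, -0.1]
finger_gap: 0.0601
finger_force: 0.0
```

Emit:
{"name": "jog_arm", "arguments": {"motion": {"rows": [[0,0,0,0],[0,0,0,0],[0,0,0,0],[0,0,0,0],[0,0,0,0],[0,0,0,0]]}, "aperture": 0.015, "clamp_n": 15}}

```text
clock: 6.42
ee_pos: [0.4434, 0.235, 0.1263]
orientation: [3.142, 0.0, 1.731]
wrist_force: [-0.3, -1.2, 0.2]
finger_gap: 0.0225
finger_force: 15.0
```

```bash
python3 - <<'E'
from h import *
np.set_printoptions(precision=4,suppress=True)
c=cap('scene'); print(knobfit(c,np.array([.4425,.2374,.1455])))
x=[int(v) for v in px(c,[.4425,.2374,.1455])[0]]
i=c['image'][max(0,x[1]-75):x[1]+75,x[0]-100:x[0]+100]
cv2.imwrite('pics/g.png',cv2.resize(i,None,fx=4,fy=4,interpolation=cv2.INTER_CUBIC))
E
```

```text
(array([0.4427, 0.2384, 0.146 ]), 142)
```

View pics/g.png

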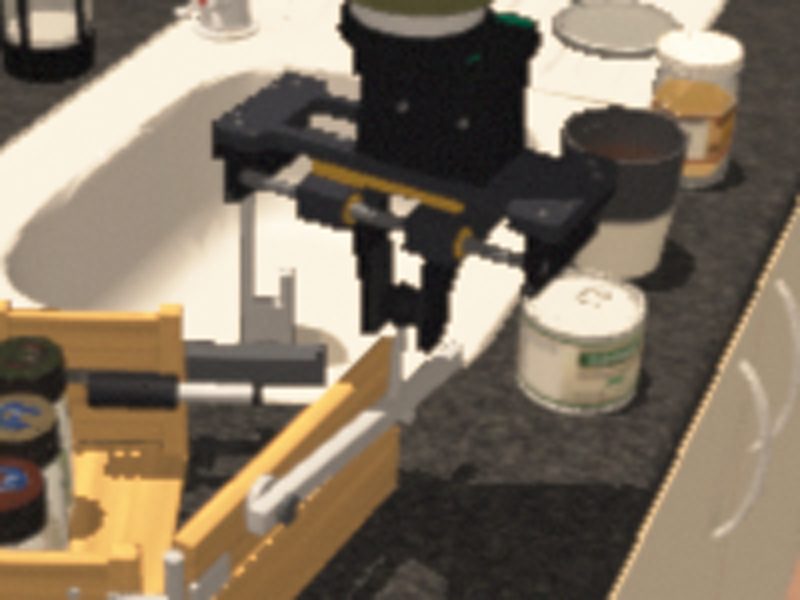

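The grip is on the knob, at (400,300) in the crop. Now I'll raise the bar along its arc.

Converted, -0.0095 m is -0.152, -0.0092 m is -0.1472.

Emit:
{"name": "jog_arm", "arguments": {"motion": {"rows": [[0.064,0,-0.152,0],[0.08,0,-0.1472,0],[0.088,0,-0.1408,0],[0.0992,0,-0.1328,0],[0,0,0,0],[0,0,0,0]]}, "clamp_n": 20}}

```text
clock: 7.22
ee_pos: [0.4402, 0.2552, 0.1618]
orientation: [-3.142, 0.0, 1.731]
wrist_force: [0.3, -1.8, -1.1]
finger_gap: 0.0225
finger_force: 20.0
```

```bash
python3 - <<'E'
from h import *
np.set_printoptions(precision=4,suppress=True)
s=robot.observe(); k0=s['ee_pos']+[0,0,.019]
print(s['joints'],s['wrist_force'])
for n in('scene','top'):
    c=cap(n); k,N=knobfit(c,k0); print(n,k,N,theta(k))
E
```

```text
[ 0.2099  0.2291 -0.915   1.8059  0.1945  1.2012 -0.6037] [ 0.309  -1.7821 -1.0945]
scene [0.4394 0.2584 0.1815] 142 0.5064834589228535
top [0.4402 0.2552 0.1808] 0 0.5049923837000112
```

Converted, 0.0082 m is 0.1312, -0.0006 m is -0.0096, -0.05 rad is -0.0159.

Emit:
{"name": "jog_arm", "arguments": {"motion": {"rows": [[-0.0096,0.1312,0,-0.0159],[-0.0096,0.1312,0,-0.0159],[-0.0096,0.1312,0,-0.0159],[-0.0096,0.1312,0,-0.0159],[-0.0096,0.1312,0,-0.0159],[-0.0096,0.1312,0,-0.0159],[-0.0096,0.1312,0,-0.0159],[-0.0032,0.0656,0,-0.008],[0,0,0,0],[0,0,0,0]]}}}

```text
clock: 8.57
ee_pos: [0.4995, 0.2704, 0.1621]
orientation: [3.141, 0.0, 2.105]
wrist_force: [2.1, -4.0, 0.4]
finger_gap: 0.0223
finger_force: 20.0
```

```bash
cat > look.py <<'E'
from h import *
np.set_printoptions(precision=4,suppress=True)
s=robot.observe(); y=s['orientation'][2]; k0=s['ee_pos']+[.003*np.cos(y),.003*np.sin(y),.019]
print('force',s['wrist_force'],'yaw',y,'theta_yaw',np.pi/2+YAW-y,'theta_tcp',theta(k0))
c=cap('scene'); k,N=knobfit(c,k0); print(k,N,'theta',theta(k),'k-tcp tool',(k-s['ee_pos'])[:2]@np.array([[np.cos(y),np.sin(y)],[np.sin(y),-np.cos(y)]]).T)
# bar tip near the jaw, in crate mm
P=cloud(c);q=toc(P)
for a,b in((-.142,-.134),(-.122,-.112),(-.105,-.09)):
    m=(c['z_map']>0)&(q[...,1]>a)&(q[...,1]<b)&(P[...,2]>.085)&(P[...,2]<.15)&(q[...,0]>-.2)&(q[...,0]<-.07)
    if m.sum()>3: print('y',a,m.sum(),'x',np.percentile(q[m][:,0]*1000,[2,50,98]),'z',np.percentile(P[m][:,2]*1000,[2,50,98]))
E
python3 look.py
```

```text
force [ 2.1303 -4.0241  0.3735] yaw 2.1048131054733727 theta_yaw 0.12868322132152388 theta_tcp 0.13310294819571256
[0.497  0.2739 0.1809] 152 theta 0.13561999298439156 k-tcp tool [ 0.0042 -0.0004]
y -0.122 12 x [-95.0398 -82.4673 -80.1133] z [ 85.845   93.8369 103.4202]
y -0.105 18 x [-115.2872 -108.498   -89.2057] z [107.2376 130.845  138.4869]
```

Converted, 0.0025 m is 0.04, -0.0002 m is -0.0032, -0.015 rad is -0.0048.

Emit:
{"name": "jog_arm", "arguments": {"motion": {"rows": [[-0.0096,0.04,0,-0.0048],[-0.0096,0.04,0,-0.0048],[-0.0064,0.04,0,-0.0048],[-0.0032,0.0256,0,-0.0032],[0,0,0,0],[0,0,0,0]]}}}

```text
clock: 9.38
ee_pos: [0.5078, 0.2743, 0.1619]
orientation: [-3.142, -0.0, 2.161]
wrist_force: [-0.1, 1.0, -3.0]
finger_gap: 0.0222
finger_force: 20.0
```

```bash
python3 look.py
```

```text
force [-0.093   1.0139 -3.0369] yaw 2.161048253438773 theta_yaw 0.07244807335612347 theta_tcp 0.0777382078479053
[0.5051 0.2773 0.1808] 148 theta 0.08167980264760957 k-tcp tool [ 0.0041 -0.0006]
y -0.122 21 x [-109.4886  -87.0435  -80.3786] z [ 88.1451 102.2764 124.2953]
y -0.105 23 x [-104.2752  -98.1886  -77.04  ] z [107.0584 134.4225 138.5313]
```

Converted, 0.001 m is 0.016, -0.006 rad is -0.0019.

Emit:
{"name": "jog_arm", "arguments": {"motion": {"rows": [[0,0.016,0,-0.0019],[0,0.016,0,-0.0019],[0,0.016,0,-0.0019],[0,0.016,0,-0.0019],[0,0,0,0],[0,0,0,0]]}}}

```text
clock: 10.18
ee_pos: [0.5114, 0.2763, 0.162]
orientation: [3.141, -0.0, 2.185]
wrist_force: [-0.2, 0.7, -3.6]
finger_gap: 0.0224
finger_force: 20.0
```

```bash
python3 look.py
```

```text
force [-0.2426  0.6773 -3.6449] yaw 2.1847383492298658 theta_yaw 0.04875797756503086 theta_tcp 0.05293590241313538
[0.5082 0.2796 0.181 ] 148 theta 0.05760445711548087 k-tcp tool [ 0.0046 -0.0007]
y -0.122 14 x [-107.2795  -97.1572  -80.2126] z [ 86.531  102.4294 115.8288]
y -0.105 22 x [-98.8981 -93.6886 -74.7238] z [106.47   133.8565 137.1238]
```

Converted, 0.0008 m is 0.0128, -0.004 rad is -0.0013.

Emit:
{"name": "jog_arm", "arguments": {"motion": {"rows": [[0,0.0128,0,-0.0013],[0,0.0128,0,-0.0013],[0,0,0,0],[0,0,0,0]]}}}

```text
clock: 10.72
ee_pos: [0.5128, 0.2771, 0.1621]
orientation: [3.141, 0.0, 2.193]
wrist_force: [-0.2, 1.9, -4.8]
finger_gap: 0.0226
finger_force: 20.0
```

```bash
python3 - <<'E'
from h import *
c=cap('scene'); x=[int(v) for v in px(c,np.r_[T+RC@np.array([-.09,-.115]),.115])[0]]
i=c['image'][x[1]-60:x[1]+60,x[0]-80:x[0]+80]
cv2.imwrite('pics/j1.png',cv2.resize(i,None,fx=5,fy=5,interpolation=cv2.INTER_CUBIC))
E
python3 look.py
```

```text
force [-0.5723  1.0036 -3.5881] yaw 2.1927527400564975 theta_yaw 0.04074358673839917 theta_tcp 0.04334573146042982
[0.5102 0.2802 0.1811] 144 theta 0.04522717237358333 k-tcp tool [ 0.004  -0.0003]
y -0.122 10 x [-107.3263 -102.7945  -80.2154] z [ 89.3778  97.0754 119.4383]
y -0.105 19 x [-97.2875 -93.5258 -72.5569] z [106.8189 134.0347 137.3767]
```

View pics/j1.png

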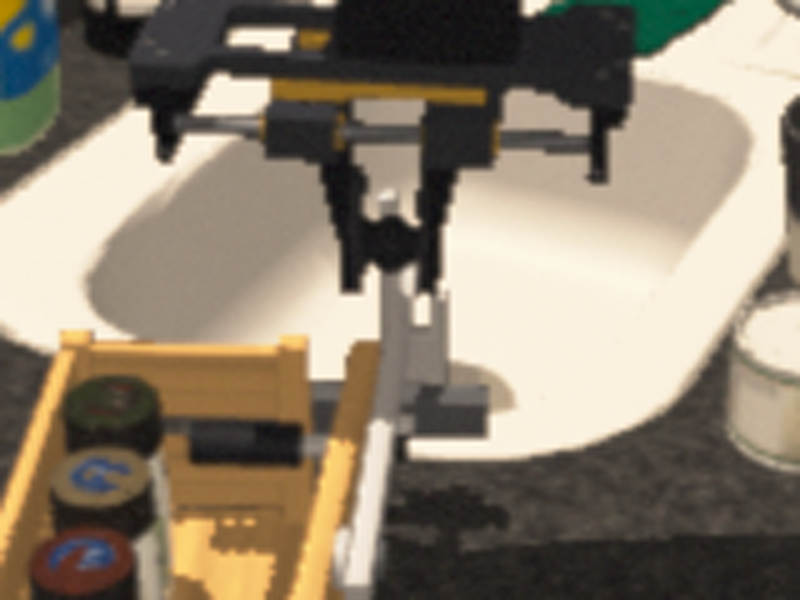

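The bar, at (395,290) px, is raised over the notch. The back wall's top shows at (390,195), behind the knob, and the lip is to the right at (435,340). There is no contact force yet, so I'll creep on.

Converted, 0.0007 m is 0.0112, -0.004 rad is -0.0013.

Emit:
{"name": "jog_arm", "arguments": {"motion": {"rows": [[0,0.0112,0,-0.0013],[0,0,0,0],[0,0,0,0]]}}}

```text
clock: 11.2
ee_pos: [0.5132, 0.2773, 0.162]
orientation: [-3.141, 0.0, 2.197]
wrist_force: [-3.1, -0.4, -2.0]
finger_gap: 0.0227
finger_force: 20.0
```

```bash
python3 look.py | grep -E 'force|theta'
```

```text
force [-3.0752 -0.4052 -2.0188] yaw 2.1966784917293722 theta_yaw 0.036817835065524385 theta_tcp 0.040505739932471835
[0.5098 0.2808 0.1812] 145 theta 0.045080311584406715 k-tcp tool [ 0.0047 -0.0007]
```

Converted, 0.0007 m is 0.0112, -0.004 rad is -0.0013.

Emit:
{"name": "jog_arm", "arguments": {"motion": {"rows": [[0,0.0112,0,-0.0013],[0,0,0,0],[0,0,0,0]]}}}

```text
clock: 11.62
ee_pos: [0.5133, 0.2774, 0.162]
orientation: [-3.14, 0.0, 2.201]
wrist_force: [-6.0, -4.4, 0.5]
finger_gap: 0.0222
finger_force: 20.0
```

```bash
python3 look.py | grep -E 'force|theta'
```

```text
force [-5.965  -4.3834  0.5182] yaw 2.2007633283479753 theta_yaw 0.032732998446921346 theta_tcp 0.039813890655922266
[0.51   0.2807 0.1807] 146 theta 0.044402057833566294 k-tcp tool [ 0.0046 -0.0007]
```

Contact with the back wall is felt at about 7 N, at θ≈0.044 as predicted. I'll back off about 2 mm at the jaw, then lower the bar.

Converted, -0.0011 m is -0.0176, 0.006 rad is 0.0019.

Emit:
{"name": "jog_arm", "arguments": {"motion": {"rows": [[0,-0.0176,0,0.0019],[0,-0.0176,0,0.0019],[0,0,0,0],[0,0,0,0]]}}}

```text
clock: 12.18
ee_pos: [0.5122, 0.2768, 0.1621]
orientation: [3.141, -0.0, 2.189]
wrist_force: [-0.8, 1.3, -3.9]
finger_gap: 0.0223
finger_force: 20.0
```

```bash
python3 look.py | grep -E 'force|theta'
```

```text
force [-0.8408  1.2999 -3.8823] yaw 2.1888611364208534 theta_yaw 0.04463519037404318 theta_tcp 0.04742650657978585
[0.5094 0.2801 0.1809] 147 theta 0.04975989103076345 k-tcp tool [ 0.0043 -0.0004]
```

Converted, 0.0053 m is 0.0848, -0.0003 m is -0.0048.

Emit:
{"name": "jog_arm", "arguments": {"motion": {"rows": [[-0.0624,-0.0048,0.0832,0],[-0.0592,0,0.0848,0],[0,0,0,0],[0,0,0,0]]}}}

```text
clock: 12.72
ee_pos: [0.5162, 0.2704, 0.1515]
orientation: [-3.141, -0.0, 2.189]
wrist_force: [-0.7, 1.3, -2.9]
finger_gap: 0.0226
finger_force: 20.0
```

```bash
python3 look.py | grep -E 'force|theta'
```

```text
force [-0.6637  1.3319 -2.8608] yaw 2.188867341348422 theta_yaw 0.044628985446474534 theta_tcp 0.05012369395122514
[0.5133 0.2736 0.1707] 138 theta 0.05290765349938174 k-tcp tool [ 0.0043 -0.0005]
```

Converted, 0.0056 m is 0.0896, 0.0055 m is 0.088.

Emit:
{"name": "jog_arm", "arguments": {"motion": {"rows": [[-0.0544,0,0.088,0],[-0.0512,0,0.0896,0],[0,0,0,0],[0,0,0,0]]}}}

```text
clock: 13.28
ee_pos: [0.5201, 0.2649, 0.1403]
orientation: [3.142, 0.0, 2.189]
wrist_force: [-0.4, 3.0, -3.5]
finger_gap: 0.0223
finger_force: 20.0
```

```bash
python3 look.py
```

```text
force [-0.3914  3.015  -3.5295] yaw 2.188708930622643 theta_yaw 0.04478739617225358 theta_tcp 0.049605879930685604
[0.5166 0.268  0.1595] 139 theta 0.05580715283008937 k-tcp tool [ 0.0046 -0.0011]
y -0.122 22 x [-106.3551  -93.9545  -80.1647] z [ 88.1635 106.3659 147.7075]
y -0.105 19 x [-98.0684 -95.1131 -72.3789] z [ 96.032  106.6507 109.2838]
```

Converted, 0.001 m is 0.016, 0.0007 m is 0.0112.

Emit:
{"name": "jog_arm", "arguments": {"motion": {"rows": [[-0.008,0,0.016,0],[0,0,0.0112,0],[0,0,0,0],[0,0,0,0]]}}}

```text
clock: 13.82
ee_pos: [0.5202, 0.2649, 0.14]
orientation: [3.141, 0.0, 2.189]
wrist_force: [-5.8, -0.4, 9.8]
finger_gap: 0.0221
finger_force: 20.1
```

```bash
python3 look.py|grep -E 'force|theta'
```

```text
force [-5.7678 -0.3613  9.8462] yaw 2.189166087134458 theta_yaw 0.044330239660438586 theta_tcp 0.04907742692187496
[0.5173 0.2685 0.1594] 137 theta 0.05097178375166139 k-tcp tool [ 0.0047 -0.0003]
```

The bar is seated on the notch floor at about 10 N. I'll relax, release and retreat straight up.

Converted, -0.0015 m is -0.024, 0.0005 m is 0.008.

Emit:
{"name": "jog_arm", "arguments": {"motion": {"rows": [[0.008,0,-0.024,0],[0,0,0,0]]}}}

```text
clock: 14.12
ee_pos: [0.5201, 0.2648, 0.1402]
orientation: [3.142, 0.0, 2.189]
wrist_force: [-2.3, 1.1, 0.6]
finger_gap: 0.0228
finger_force: 20.0
```

Emit:
{"name": "jog_arm", "arguments": {"motion": {"rows": [[0,0,0,0],[0,0,0,0],[0,0,0,0],[0,0,0,0]]}, "aperture": 0.055}}

```text
clock: 14.62
ee_pos: [0.5202, 0.2647, 0.1402]
orientation: [-3.142, 0.0, 2.189]
wrist_force: [-0.5, -0.1, 0.1]
finger_gap: 0.0516
finger_force: 0.0
```

Emit:
{"name": "jog_arm", "arguments": {"motion": {"rows": [[0,0,-0.16,0],[0,0,-0.48,0],[0,0,-0.64,0],[0,0,-0.64,0],[0,0,-0.48,0],[0,0,0,0],[0,0,0,0],[0,0,0,0],[0,0,0,0]]}}}

```text
clock: 15.75
ee_pos: [0.5199, 0.2647, 0.2896]
orientation: [-3.141, -0.0, 2.189]
wrist_force: [0.1, -0.0, 0.1]
finger_gap: 0.055
finger_force: 0.0
```

```bash
python3 - <<'E'
from h import *
np.set_printoptions(precision=4,suppress=True)
for n in('scene','top'):
    c=cap(n); k,N=knobfit(c,np.array([.517,.2683,.160])); print(n,k,N,theta(k))
    x=[int(v) for v in px(c,np.r_[T+RC@np.array([-.09,-.115]),.115])[0]]
    i=c['image'][x[1]-60:x[1]+60,x[0]-80:x[0]+80]
    cv2.imwrite(f'pics/e_{n}.png',cv2.resize(i,None,fx=4,fy=4,interpolation=cv2.INTER_CUBIC))
a,b=[cv2.imread(f'pics/e_{n}.png') for n in('scene','top')]
cv2.imwrite('pics/e.png',cv2.resize(np.hstack([a,b]),(800,300)))
E
```

```text
scene [0.5164 0.2673 0.1595] 103 0.059040633325151526
top [0.517  0.2683 0.16  ] 0 0.052895950218725465
```

View pics/e.png

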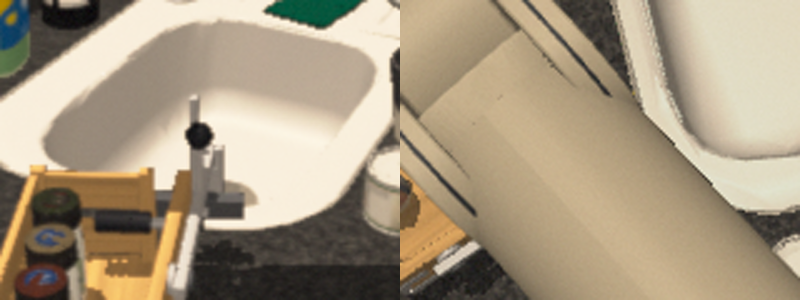

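With the fingers off, the bar, at (197,185) px, sits between the back wall and the lip at (217,165). The knob is at z 159.5 mm, so the bar is level. The gate holds at about 0.059 rad, resting against the lip.

```bash
python3 -c "
from rig import robot
print(robot.finish_job())"
```

```text
the job is handed in; nothing more can be done
None
```

The gate is shut and latched: the bar sits level on the notch floor and held by itself after release, contact with the back wall was gentle (about 7 N at the wrist), and I handed the job in at about 16 s.

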